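Press the clock insert into the turned clock

TASK

Fit the loose clock insert to the dark turned clock held in the chuck: set it dial up in the mouth of the bore and let go of it, then take the wooden cup pusher and press it straight down by its brass rim until it snaps fully home, flush and level, going by feel so that you do not lean on it harder than it needs and put no load on the glass. Do not force it in with the fingers; stand the pusher back upright on the bench when done, and leave the other things where they are.

Things in the scene. Friction and masses are not known exactly. Their poses are not given: they have to be found in the camera images.
- bore_mouth (a point): Centre of the open bore in the upward face of the dark turned wooden clock (round, 110 mm, 30 mm thick) held fast in the jaws of a round steel lathe chuck on the bench; level with that face, 86.5 mm above the bench, z up. The bore, 46 mm wide (48 at its chamfered edge), 20 mm deep, is lined with a black clip collar with four sprung tongues. Neither chuck nor clock moves.
- clock: The dark wooden clock with the bore: origin at the centre of its underside, 30 mm below its face. The four tongues' noses stand 3 mm below the face, 39 mm apart across the bore, and give outwards.
- insert_center (a point): Clock insert to be fitted, lying dial up: its centre, half-way up, 11.5 mm above its underside; z out of the dial. 23 mm high, 0.14 kg: black case 16 mm long, tapering from 44 mm at its shoulder to 34 mm at the bottom, grooved below the rim; above it a flat brass rim 56 mm across, 5 mm thick; above that the glass. Grip it from above by the rim, fingertips at most 6 mm below the rim's underside. Any way round will do.
- insert_seat (a point): Same insert: centre of the underside of the brass rim, 16 mm above the insert's underside. Home, it meets bore_mouth. Let go in the mouth of the bore, the insert rests on the collar's tongues with this point about 6 to 9 mm above the wood, perhaps leaning some degrees; only its case is then in the bore.
- insert: Same insert: origin at the centre of its underside. Pressed by the rim it resists with a force climbing from about 5 N to a peak of 14 to 21 N (more when pushed fast) about 1 mm before it is home; there the push gives way as the tongues snap into the groove, the rim lands on the wood, and from then on it is rigid. Stopped short of that it springs back up. More than 27 N bends the rim.
- glass: The insert's clear domed glass, 36 mm across, standing 2 mm above the rim; origin at the centre of its underside, in the plane of the rim's top. It must carry no load.
- pusher_center (a point): Pusher: pale turned wooden tool standing upright on the bench, 92 mm high, about 0.14 kg; its centre, 46 mm above its foot, z up along it. The foot is an open cup. From 18 to 77 mm above the foot runs a round stem 28 mm thick, above it a round knob 36 mm thick. Grip the stem from above, about 50 to 65 mm above the foot.
- pusher: Same pusher: origin at the centre of its foot, in the plane of the cup's rim. The cup's cork-faced rim is 54 mm across outside, 45 mm inside, hollow 12 mm deep: centred within about 3 mm it goes over the glass and bears on the brass rim alone.
- bowl: Bystander: turned brown wooden bowl, 120 mm wide, 60 mm high; origin under its centre.
- mallet: Bystander: brown turned carver's mallet standing on its head, solid, 80 mm thick, 200 mm high; origin under its centre.
- desk_clock: Bystander: finished pale wooden clock lying dial up, 100 mm across, 33 mm high, its steel-rimmed insert already fitted; origin under its centre.
- wax_tin: Bystander: closed aluminium wax tin, 72 mm across, 32 mm high; origin under its centre.
- caliper: Bystander: steel sliding caliper lying flat, 150 mm long; origin at its middle.
- sand_block: Bystander: cork sanding block 90 x 50 x 30 mm; origin under its centre.
- stopper: Bystander: dark turned bottle stopper, 38 mm thick, 58 mm high, standing; origin under its centre.
- top_a: Bystander: pale turned knob with a thin stalk, 52 mm wide, 45 mm high; origin under its centre.

How it is judged:
By the outcome, as a careful person would: the job done as asked, in the order asked, and still so for the second after the job is handed in, with the robot touching nothing.
It also fails if it takes over 72 s, if anything falls off the work surface, if the arm or the gripper's body presses on something with over 40 N, if the wrist force passes 120 N, or if a joint passes its speed limit or range.

ROBOT

A 6-joint arm with a two-finger parallel gripper is mounted at the origin on the work surface. World frame = base frame: x ahead of the robot, y to its left, z up, the work surface at z = 0. Lengths are in m, angles in degrees, forces in N, time in s.
With the tool pointing down it reaches from about 0.4 to 0.825 m from the base axis. Payload 7 kg.
Tool frame: the origin (TCP) lies midway between the tips of the shut fingers; the grasp point (between the pads) lies r.pinch_z behind it (r.pinch_z is the distance from the TCP to the grasp point, in m); z points along the fingers, y is the line along which they close (so a half turn about z gives the same grasp; the last joint's range is limited). The gripper opens to 88 mm and grips with 3 to 60 N. Pads are 19 mm wide; open, the fingers measure 130 mm over their backs; the gripper's body (78 mm by 193 mm) begins 47 mm behind the grasp point.
Start: joints at [-52.936, 20.546, 0.682, 0, -70.136, -16.507], TCP at [0.237, -0.632, 0.227] pointing down, gripper open.
Joint ranges: [-176.03, 176.03], [-82.01, 121.73], [-58.28, 71.71], [-173.87, 95.51], [-174.79, -0.11], [-173.66, 173.66]. Speed limits (degrees/s): [136.94, 136.94, 172.46, 180, 180, 180].

INTERFACE

Orientations are given as [roll, pitch, yaw] about the fixed x, y, z axes, in that order (R = Rz(yaw) Ry(pitch) Rx(roll)).
In Python, from plant import r, optics, job gives the robot as it stands.
- The arm moves only by the shell command python3 -m crank 'ROWS' [FORCE]. ROWS is JSON, a list of rows, each an object with "xyz": the shift along the tool's x, y, z in units of 30 mm (1.0 is 30 mm), a list of three; "delta_rot": the turn, a rotation vector about the tool's x, y, z in degrees, a list of three; "claw": the closure, from 0 (fully open) to 1 (shut). A call has 1 to 20 rows; each row is the pose to reach, as a shift and turn from the pose commanded when the call began, along the tool's axes at that moment; what a row does not reach only later rows make up. A row lasts 1/8 s, in which the tool goes at most 62.5 mm and 10.7 degrees, less where a joint would pass 70% of its speed; a pose out of reach is approached as far as the arm can. A call with a gripper value outside its range is refused whole. The fingers move at their own pace and stop on an object; FORCE is the grip in N (left out, the last holds). Time passes only in rows, so rows that repeat a pose let the fingers close. It gives the time, the measured TCP pose, the force, the opening and the grip force at its end, in the units of the state.
- r.get_state(): the state, without advancing time (a new reading comes with each control period).
- optics.capture(name): name is "scene" or "top"; returns a dict with "img" (480x640x3 uint8, blue, green, red), "fovy" (degrees; the focal length in pixels is half the picture's height over the tangent of half this angle, whatever the lens; pixels are square), "cx", "cy" (the principal point, pixels), "dist" ([k1, k2, p1, p2, k3] as OpenCV has them; the pictures are not rectified), "eye" and "rotation" of the camera in the world. Camera axes: x right, y up, looking along -z (the intrinsics and any distortion apply to the point x, -y, -z); pixel columns grow to the right and rows downward; lengths in m; the calibration is good to about 2 mm. A picture is of the moment at which its call begins. There is no depth.
- job.close_job(): hands the job in; it is judged then, once.
The state is a dict: "time_s": time; "joints": joint angles; "qd": joint speeds; "joint_torque": joint torques, N m; "tcp_pos": TCP position; "eef_rot": TCP orientation; "contact_force": force on the tool from outside, world axes, zero at the start; "moment": the same for the moment, N m; "gripper_width": finger opening in m; "gripper_force": force on a finger pad.
Only numpy, scipy, OpenCV 4.12 (cv2) and the standard library are available. Lean on these libraries where they do the work, as an engineer would, in place of code of your own. Each camera call takes 0.05 s, during which the arm holds its last target. There are 200 camera calls.

## Working session

There is one attempt and no reset: what is moved stays moved. The work goes in short steps, Python scripts to look and compute and a shell command to move; the robot and the scene stay as the last step left them, time stands still between calls to the robot, and variables do not carry over. Pictures are saved under pics/ and viewed, at most 10 in all, crops included, and the job is handed in when it is done.

```bash
ls; mkdir -p pics; python3 - <<'E'
from plant import r,optics,job
import cv2
print(r.get_state(), r.pinch_z)
for n in("scene","top"):
    c=optics.capture(n); cv2.imwrite(f"pics/{n}0.png",c.pop("img")); print(n,c)
E
```

```text
pics
{'time_s': 0.0, 'joints': array([-5.29345836e+01,  2.05901876e+01,  6.34965114e-01, -2.14309543e-02,
       -7.01346609e+01, -1.65075590e+01]), 'qd': array([-0.03533203,  0.03701173, -0.03313136, -0.08691686, -0.013046  ,
        0.0166382 ]), 'joint_torque': array([ 1.86380654e-03, -5.82712054e+01,  2.93066454e+01,  6.99733034e+00,
        7.14212714e-03, -2.26420320e-04]), 'tcp_pos': array([ 0.23685452, -0.63157102,  0.22564168]), 'eef_rot': array([ 1.79908096e+02, -6.22604567e-03, -1.59449436e+02]), 'contact_force': array([0.71731788, 0.42010782, 0.30698194]), 'moment': array([-0.00732005,  0.00284447,  0.0062142 ]), 'gripper_force': 0.0, 'gripper_width': 0.08758177596396098} 0.0188
scene {'fovy': 51.23711079137495, 'cx': 322.4126538150584, 'cy': 237.25814119139872, 'dist': array([-0.05410587,  0.        ,  0.        ,  0.        ,  0.        ]), 'eye': array([1.08743471, 0.06724904, 0.98165474]), 'rotation': array([3.17985954e+01, 5.70390539e-02, 9.13245857e+01])}
top {'fovy': 45.33614943625458, 'cx': 319.82675899665566, 'cy': 233.50930827826258, 'dist': array([-0.0553773,  0.       ,  0.       ,  0.       ,  0.       ]), 'eye': array([0.4340419 , 0.05594587, 1.0625086 ]), 'rotation': array([  7.92274857,   0.86568544, -89.32077178])}
```

View pics/scene0.png

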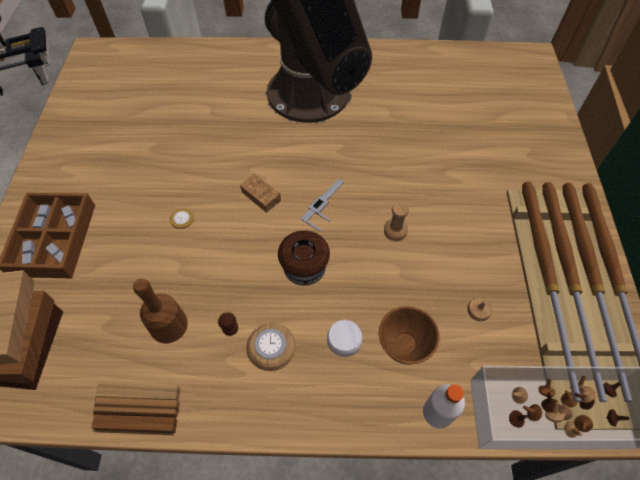

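View pics/top0.png

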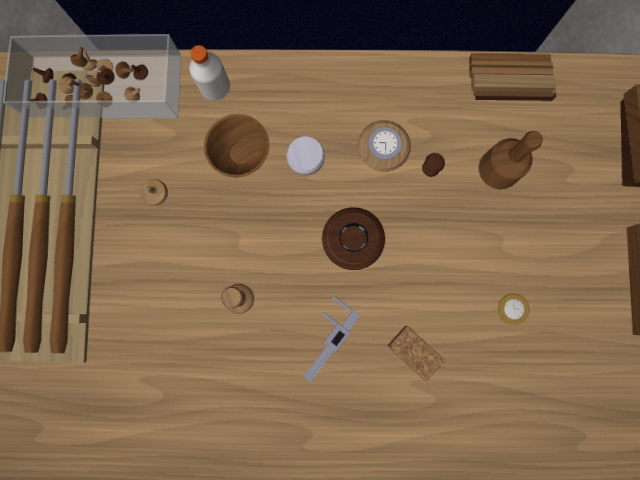

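The scene view has the insert at about (181,218), the chucked clock at (304,253) and the pusher at (397,222). In the top view they are at (514,309), (353,238) and (237,298). Next I'll measure them more closely.

```bash
cat > h.py <<'E'
from plant import r,optics,job
import cv2, numpy as np
from scipy.spatial.transform import Rotation as Ro
from scipy.optimize import least_squares
def cam(n):
    c=optics.capture(n); f=240/np.tan(np.radians(c["fovy"])/2)
    c["K"]=np.array([[f,0,c["cx"]],[0,f,c["cy"]],[0,0,1]]); c["R"]=Ro.from_euler("xyz",c["rotation"],degrees=True).as_matrix()
    return c
def proj(c,P):
    q=(np.atleast_2d(P)-c["eye"])@c["R"]*[1,-1,-1]
    return cv2.projectPoints(q,np.zeros(3),np.zeros(3),c["K"],c["dist"])[0][:,0]
def back(c,uv,z):
    p=cv2.undistortPoints(np.array(uv,float).reshape(-1,1,2),c["K"],c["dist"])[:,0]
    d=np.c_[p[:,0],-p[:,1],-np.ones(len(p))]@c["R"].T
    return c["eye"]+d*((z-c["eye"][2])/d[:,2])[:,None]
def circ(x,y,z,d,n=60):
    a=np.linspace(0,2*np.pi,n); return np.c_[x+d/2*np.cos(a),y+d/2*np.sin(a),0*a+z]
def tile(c,u,v,h,circles=(),s=6):
    im=cv2.resize(c["img"][v-h:v+h,u-h:u+h],None,fx=s,fy=s,interpolation=cv2.INTER_CUBIC)
    for C,col in circles: cv2.polylines(im,[((proj(c,C)-[u-h,v-h]+.5)*s).astype(int)],True,col,1)
    return im
E
python3 - <<'E'
from h import *
T=cam("top");S=cam("scene")
for nm,c,pts in(("top",T,[(514,309,.021),(353,237,.0865),(233,298,.092)]),("scene",S,[(181,218,.021),(304,249,.0865),(400,210,.092)])):
    for u,v,z in pts: print(nm,back(c,(u,v),z)[0].round(4))
G=lambda p:[back(T,a,z)[0][:2] for a,z in p]
i,b,p=G([((514,309),.021),((353,237),.0865),((233,298),.092)])
g=(0,255,0);y=(0,255,255)
I=[(circ(*i,.021,.056),g)];B=[(circ(*b,.0865,.110),g),(circ(*b,.0865,.048),y)];P=[(circ(*p,.092,.036),g),(circ(*p,0,.054),y)]
a=np.hstack([cv2.resize(tile(T,u,v,h,C,s),(264,264)) for u,v,h,C,s in((514,309,22,I,6),(353,237,44,B,3),(237,298,22,P,6))])
d=np.hstack([cv2.resize(tile(S,u,v,h,C,s),(264,264)) for u,v,h,C,s in((181,218,22,I,6),(304,249,44,B,3),(398,222,33,P,4))])
cv2.imwrite("pics/a.png",np.vstack([a,d]))
E
```

```text
top [ 0.4449 -0.278   0.021 ]
top [0.5642 0.0154 0.0865]
top [0.4577 0.2173 0.092 ]
scene [ 0.4467 -0.2774  0.021 ]
scene [0.5621 0.016  0.0865]
scene [0.4627 0.2201 0.092 ]
```

View pics/a.png

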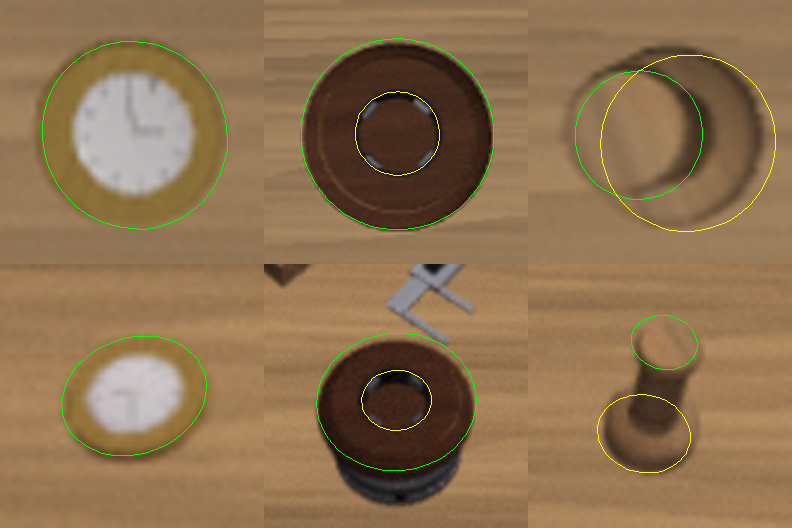

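```bash
cat >> h.py <<'E'
def to(x,y,z):
    s=r.get_state(); M=Ro.from_euler("xyz",s["eef_rot"],degrees=True).as_matrix()
    print("at",s["tcp_pos"].round(4),s["eef_rot"].round(2),"t",s["time_s"],"F",s["contact_force"].round(2),"shift",(M.T@(np.array([x,y,z])-s["tcp_pos"])/.03).round(3))
E
python3 -c "
from h import *
to(.4455,-.277,.09)"
```

```text
at [ 0.2369 -0.6318  0.226 ] [ 1.7994e+02 -1.0000e-02 -1.5944e+02] t 0.2 F [ 0.09  0.73 -0.73] shift [-10.664   8.626   4.54 ]
```

```bash
python3 -m crank '[{"xyz":[-3,2.4,1.2],"delta_rot":[0,0,0],"claw":0},{"xyz":[-5,4,2],"delta_rot":[0,0,0],"claw":0},{"xyz":[-7,5.6,3],"delta_rot":[0,0,0],"claw":0},{"xyz":[-9,7.3,4],"delta_rot":[0,0,0],"claw":0},{"xyz":[-10.66,8.63,4.54],"delta_rot":[0,0,0],"claw":0},{"xyz":[-10.66,8.63,4.54],"delta_rot":[0,0,0],"claw":0},{"xyz":[-10.66,8.63,4.54],"delta_rot":[0,0,0],"claw":0},{"xyz":[-10.66,8.63,4.54],"delta_rot":[0,0,0],"claw":0},{"xyz":[-10.66,8.63,4.54],"delta_rot":[0,0,0],"claw":0},{"xyz":[-10.66,8.63,4.54],"delta_rot":[0,0,0],"claw":0},{"xyz":[-10.66,8.63,4.54],"delta_rot":[0,0,0],"claw":0},{"xyz":[-10.66,8.63,4.54],"delta_rot":[0,0,0],"claw":0}]' 10; python3 -c "
from h import *
to(.4455,-.277,.0125)"
```

```text
time_s: 1.7
tcp_pos: [0.4452, -0.278, 0.0906]
eef_rot: [-180.0, 0.0, -159.5]
contact_force: [1.0, 0.7, 0.6]
gripper_width: 0.0878
gripper_force: 0.0
at [ 0.4452 -0.278   0.0906] [-1.7999e+02  2.0000e-02 -1.5952e+02] t 1.7 F [1.05 0.72 0.56] shift [-0.02   0.028  2.602]
```

```bash
python3 -m crank '[{"xyz":[-0.02,0.03,1],"delta_rot":[0,0,0],"claw":0},{"xyz":[-0.02,0.03,2],"delta_rot":[0,0,0],"claw":0},{"xyz":[-0.02,0.03,2.6],"delta_rot":[0,0,0],"claw":0},{"xyz":[-0.02,0.03,2.6],"delta_rot":[0,0,0],"claw":0},{"xyz":[-0.02,0.03,2.6],"delta_rot":[0,0,0],"claw":0}]' 12 ; python3 -m crank '[{"xyz":[0,0,0],"delta_rot":[0,0,0],"claw":0.3},{"xyz":[0,0,0],"delta_rot":[0,0,0],"claw":0.5},{"xyz":[0,0,0],"delta_rot":[0,0,0],"claw":0.6},{"xyz":[0,0,0],"delta_rot":[0,0,0],"claw":0.6},{"xyz":[0,0,0],"delta_rot":[0,0,0],"claw":0.6},{"xyz":[0,0,0],"delta_rot":[0,0,0],"claw":0.6},{"xyz":[0,0,0],"delta_rot":[0,0,0],"claw":0.6}]' 12
```

```text
time_s: 2.33
tcp_pos: [0.4462, -0.2766, 0.013]
eef_rot: [-180.0, 0.0, -159.5]
contact_force: [-0.4, 0.1, 0.4]
gripper_width: 0.0877
gripper_force: 0.0
time_s: 3.2
tcp_pos: [0.4461, -0.2763, 0.0126]
eef_rot: [-180.0, 0.0, -159.4]
contact_force: [-0.2, -0.5, 5.0]
gripper_width: 0.0551
gripper_force: 12.0
```

```bash
python3 -m crank '[{"xyz":[0,0,-0.7],"delta_rot":[0,0,0],"claw":0.6},{"xyz":[0,0,-1.8],"delta_rot":[0,0,0],"claw":0.6},{"xyz":[0,0,-3],"delta_rot":[0,0,0],"claw":0.6},{"xyz":[0,0,-4],"delta_rot":[0,0,0],"claw":0.6},{"xyz":[0,0,-4.7],"delta_rot":[0,0,0],"claw":0.6},{"xyz":[0,0,-4.7],"delta_rot":[0,0,0],"claw":0.6}]' ; python3 -c "
from h import *
to(.563,.0157,.125)"
```

```text
time_s: 3.95
tcp_pos: [0.4462, -0.2762, 0.1542]
eef_rot: [-179.9, 0.1, -159.5]
contact_force: [-0.6, 0.1, -2.5]
gripper_width: 0.0555
gripper_force: 12.0
at [ 0.4462 -0.2762  0.1542] [-1.7995e+02  1.1000e-01 -1.5945e+02] t 3.95 F [-0.56  0.14 -2.48] shift [-7.058  7.747  0.981]
```

```bash
python3 -m crank '[{"xyz":[-0.5,0.6,0],"delta_rot":[0,0,0],"claw":0.6},{"xyz":[-1.5,1.6,0],"delta_rot":[0,0,0],"claw":0.6},{"xyz":[-2.7,2.9,0],"delta_rot":[0,0,0],"claw":0.6},{"xyz":[-3.9,4.2,0],"delta_rot":[0,0,0],"claw":0.6},{"xyz":[-5.1,5.5,0.1],"delta_rot":[0,0,0],"claw":0.6},{"xyz":[-6.2,6.7,0.3],"delta_rot":[0,0,0],"claw":0.6},{"xyz":[-6.8,7.4,0.6],"delta_rot":[0,0,0],"claw":0.6},{"xyz":[-7.06,7.75,0.9],"delta_rot":[0,0,0],"claw":0.6},{"xyz":[-7.06,7.75,0.98],"delta_rot":[0,0,0],"claw":0.6},{"xyz":[-7.06,7.75,0.98],"delta_rot":[0,0,0],"claw":0.6},{"xyz":[-7.06,7.75,0.98],"delta_rot":[0,0,0],"claw":0.6},{"xyz":[-7.06,7.75,0.98],"delta_rot":[0,0,0],"claw":0.6}]' ; python3 - <<'E'
from h import *
to(.563,.0157,.0906)
p=r.get_state()["tcp_pos"];zs=p[2]+.0034
g=(0,255,0);y=(0,255,255);w=(255,255,255)
C=[(circ(.563,.0157,.0865,.110),g),(circ(p[0],p[1],zs,.056),y),(circ(p[0],p[1],zs-.016,.034),w)]
a=[]
for n in("scene","top"):
    c=cam(n);u,v=proj(c,[p])[0].astype(int);a.append(cv2.resize(tile(c,u,v,40,C,5),(400,400)))
cv2.imwrite("pics/b.png",np.hstack(a))
E
```

```text
time_s: 5.45
tcp_pos: [0.5625, 0.0153, 0.1244]
eef_rot: [-180.0, 0.0, -159.5]
contact_force: [0.1, -0.5, -1.9]
gripper_width: 0.055
gripper_force: 12.0
at [0.5625 0.0153 0.1244] [-1.8000e+02  4.0000e-02 -1.5949e+02] t 5.45 F [ 0.07 -0.52 -1.94] shift [-0.02   0.008  1.126]
```

View pics/b.png

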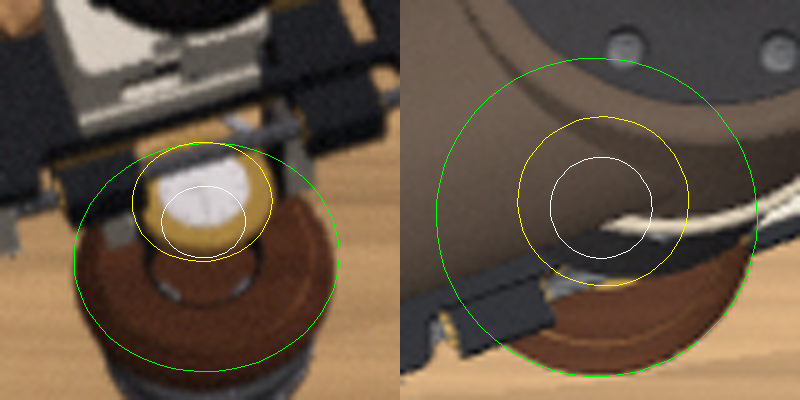

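```bash
cat >> h.py <<'E'
def silh(c,x,y,z0,z1,d):
    return cv2.convexHull(np.vstack([proj(c,circ(x,y,z,d)) for z in(z0,z1)]).astype(np.float32))
E
python3 - <<'E'
from h import *
from scipy.optimize import minimize
for n in("top","scene"):
    c=cam(n); im=cv2.imread(f"pics/{n}0.png")
    hsv=cv2.cvtColor(im,cv2.COLOR_BGR2HSV)
    g=im[:,:,2].astype(float)   # red: dark wood low
    def edge(x,y,z0,z1,d,up):
        # sum of gradient along normal of silhouette, wood dark inside
        H=silh(c,x,y,z0,z1,d)[:,0]; P=np.vstack([np.linspace(a,b,8) for a,b in zip(H,np.roll(H,-1,0))]); m=H.mean(0)
        s=lambda k:cv2.remap(g.astype(np.float32),*(np.hsplit((m+(P-m)*(1+k/np.linalg.norm(P-m,axis=1,keepdims=True))).astype(np.float32),2)),cv2.INTER_LINEAR)[:,0]
        w=(P[:,1]<m[1]+5) if up else np.ones(len(P),bool)
        return -np.mean((s(1.)-s(-1.))[w])
    for nm,x0,y0,z0,z1,d,up in(("clock",.563,.0157,.0865,.0565,.11,n=="scene"),("insert",.4455,-.277,.021,.016,.056,False)):
        G=[(edge(x0+a,y0+b,z0,z1,d,up)*(1 if nm=="clock" else 1),x0+a,y0+b) for a in np.arange(-.006,.0061,.0005) for b in np.arange(-.006,.0061,.0005)]
        print(n,nm,np.round(min(G),4),np.round(max(G),4))
c=cam("scene");hsv=cv2.cvtColor(c["img"],cv2.COLOR_BGR2HSV);p=r.get_state()["tcp_pos"];u,v=proj(c,[p])[0].astype(int)
for dx in(-16,0,8):
  print(dx+u,[(v+k,*c["img"][v+k,u+dx]) for k in range(4,16)])
for dx in(-.004,-.002,0,.002): print(dx,[round(float(max(q[1] for q in silh(c,p[0]+dx,p[1],p[2]+.0034,p[2]+.0084,.056)[:,0])),1)])
E
```

```text
top clock [-5.92234e+01  5.62500e-01  1.57000e-02] [-8.2124  0.557   0.0217]
top insert [-18.7822   0.446   -0.277 ] [ 2.3593  0.4515 -0.271 ]
scene clock [-6.87184e+01  5.69000e-01  1.52000e-02] [-2.9353  0.5575  0.0097]
scene insert [-26.6902   0.446   -0.2775] [ 4.4828  0.4395 -0.2795]
287 [(np.int64(243), np.uint8(77), np.uint8(85), np.uint8(87)), (np.int64(244), np.uint8(77), np.uint8(83), np.uint8(88)), (np.int64(245), np.uint8(79), np.uint8(86), np.uint8(92)), (np.int64(246), np.uint8(84), np.uint8(88), np.uint8(95)), (np.int64(247), np.uint8(68), np.uint8(74), np.uint8(85)), (np.int64(248), np.uint8(47), np.uint8(55), np.uint8(78)), (np.int64(249), np.uint8(32), np.uint8(46), np.uint8(79)), (np.int64(250), np.uint8(33), np.uint8(47), np.uint8(82)), (np.int64(251), np.uint8(29), np.uint8(43), np.uint8(77)), (np.int64(252), np.uint8(28), np.uint8(41), np.uint8(72)), (np.int64(253), np.uint8(28), np.uint8(42), np.uint8(71)), (np.int64(254), np.uint8(27), np.uint8(40), np.uint8(69))]
303 [(np.int64(243), np.uint8(191), np.uint8(193), np.uint8(201)), (np.int64(244), np.uint8(141),
[... 704 characters left out ...]
(244), np.uint8(61), np.uint8(127), np.uint8(164)), (np.int64(245), np.uint8(60), np.uint8(124), np.uint8(159)), (np.int64(246), np.uint8(50), np.uint8(105), np.uint8(140)), (np.int64(247), np.uint8(40), np.uint8(75), np.uint8(102)), (np.int64(248), np.uint8(29), np.uint8(48), np.uint8(76)), (np.int64(249), np.uint8(31), np.uint8(47), np.uint8(81)), (np.int64(250), np.uint8(25), np.uint8(38), np.uint8(75)), (np.int64(251), np.uint8(24), np.uint8(37), np.uint8(69)), (np.int64(252), np.uint8(28), np.uint8(39), np.uint8(71)), (np.int64(253), np.uint8(26), np.uint8(39), np.uint8(67)), (np.int64(254), np.uint8(45), np.uint8(52), np.uint8(75))]
-0.004 [249.1]
-0.002 [249.9]
0 [250.8]
0.002 [251.7]
```

```bash
python3 - <<'E'
from h import *
a=[]
for n in("scene","top"):
    c=cam(n); c["img"]=cv2.imread(f"pics/{n}0.png")
    u,v=proj(c,[(.5625,.0157,.0865)])[0].astype(int)
    C=[(circ(.5625,.0157,.0865,.110),(0,255,0)),(circ(.5625,.0157,.0865,.048),(0,255,0)),(circ(.567,.0157,.0865,.110),(0,255,255)),(circ(.567,.0157,.0865,.048),(0,255,255))]
    a.append(cv2.resize(np.clip(tile(c,u,v,36,C,11)*1.5,0,255).astype(np.uint8),(400,400)))
cv2.imwrite("pics/c.png",np.hstack(a))
E
```

```text
(no output)
```

View pics/c.png

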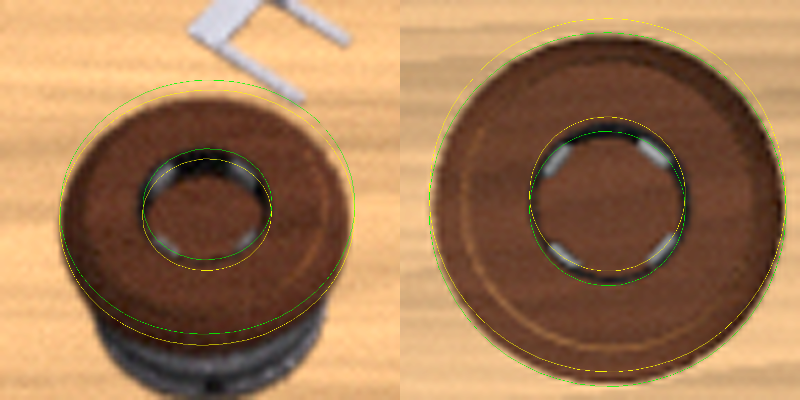

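```bash
python3 -m crank '[{"xyz":[-0.045,-0.01,0.4],"delta_rot":[0,0,0],"claw":0.6},{"xyz":[-0.045,-0.01,0.8],"delta_rot":[0,0,0],"claw":0.6},{"xyz":[-0.045,-0.01,1.0],"delta_rot":[0,0,0],"claw":0.6},{"xyz":[-0.045,-0.01,1.0],"delta_rot":[0,0,0],"claw":0.6},{"xyz":[-0.045,-0.01,1.0],"delta_rot":[0,0,0],"claw":0.6}]' ; python3 -m crank '[{"xyz":[0,0,0.05],"delta_rot":[0,0,0],"claw":0.6},{"xyz":[0,0,0.05],"delta_rot":[0,0,0],"claw":0.6},{"xyz":[0,0,0.05],"delta_rot":[0,0,0],"claw":0.6}]'
```

```text
time_s: 6.42
tcp_pos: [0.5646, 0.0159, 0.0942]
eef_rot: [-180.0, 0.1, -159.4]
contact_force: [3.3, -2.1, 2.5]
gripper_width: 0.0553
gripper_force: 12.0
time_s: 6.8
tcp_pos: [0.5652, 0.0161, 0.0935]
eef_rot: [-180.0, 0.2, -159.4]
contact_force: [3.4, -1.7, 6.6]
gripper_width: 0.055
gripper_force: 12.0
```

```bash
python3 -m crank '[{"xyz":[-0.05,-0.055,-0.1],"delta_rot":[0,0,0],"claw":0.6},{"xyz":[-0.05,-0.055,-0.1],"delta_rot":[0,0,0],"claw":0.6},{"xyz":[-0.05,-0.055,-0.1],"delta_rot":[0,0,0],"claw":0.6}]' ; python3 -m crank '[{"xyz":[0,0,0.1],"delta_rot":[0,0,0],"claw":0.6},{"xyz":[0,0,0.1],"delta_rot":[0,0,0],"claw":0.6},{"xyz":[0,0,0.1],"delta_rot":[0,0,0],"claw":0.6}]'
```

```text
time_s: 7.18
tcp_pos: [0.565, 0.0149, 0.0948]
eef_rot: [180.0, -0.1, -159.5]
contact_force: [1.0, 0.7, -1.4]
gripper_width: 0.0548
gripper_force: 12.0
time_s: 7.55
tcp_pos: [0.5664, 0.0152, 0.0929]
eef_rot: [-180.0, 0.1, -159.4]
contact_force: [0.8, 1.7, 4.2]
gripper_width: 0.0553
gripper_force: 12.0
```

```bash
python3 -m crank '[{"xyz":[0,0,0],"delta_rot":[0,0,0],"claw":0.33},{"xyz":[0,0,0],"delta_rot":[0,0,0],"claw":0.25},{"xyz":[0,0,0],"delta_rot":[0,0,0],"claw":0.15},{"xyz":[0,0,0],"delta_rot":[0,0,0],"claw":0.1},{"xyz":[0,0,-0.3],"delta_rot":[0,0,0],"claw":0.1},{"xyz":[0,0,-1],"delta_rot":[0,0,0],"claw":0.1},{"xyz":[0,0,-2.5],"delta_rot":[0,0,0],"claw":0.1},{"xyz":[0,0,-4],"delta_rot":[0,0,0],"claw":0}]' ; python3 -c "
from h import *
to(.4598,.2198,.14)"
```

```text
time_s: 8.55
tcp_pos: [0.5656, 0.0149, 0.2143]
eef_rot: [-180.0, -0.0, -159.4]
contact_force: [0.8, 0.9, -0.8]
gripper_width: 0.0843
gripper_force: 0.0
at [0.5656 0.0149 0.2143] [-1.7999e+02 -1.0000e-02 -1.5943e+02] t 8.55 F [ 0.81  0.9  -0.84] shift [0.902 7.634 2.475]
```

```bash
python3 -m crank '[{"xyz":[0.1,1.4,0],"delta_rot":[0,0,0],"claw":0},{"xyz":[0.3,3,0.3],"delta_rot":[0,0,0],"claw":0},{"xyz":[0.5,4.6,0.8],"delta_rot":[0,0,0],"claw":0},{"xyz":[0.7,6.2,1.5],"delta_rot":[0,0,0],"claw":0},{"xyz":[0.9,7.63,2.47],"delta_rot":[0,0,0],"claw":0},{"xyz":[0.9,7.63,2.47],"delta_rot":[0,0,0],"claw":0},{"xyz":[0.9,7.63,2.47],"delta_rot":[0,0,0],"claw":0},{"xyz":[0.9,7.63,2.47],"delta_rot":[0,0,0],"claw":0},{"xyz":[0.9,7.63,2.47],"delta_rot":[0,0,0],"claw":0}]' ; python3 - <<'E'
from h import *
to(.4598,.2198,.041)
g=(0,255,0);a=[]
for n in("scene","top"):
    c=cam(n); u,v=proj(c,[(.565,.015,.0865)])[0].astype(int)
    a.append(np.vstack([cv2.resize(tile(c,u,v,30,C,10),(300,300)) for C in([],[(circ(.565,.015,.1,.056),g)])]))
cv2.imwrite("pics/d.png",np.hstack(a))
E
```

```text
time_s: 9.68
tcp_pos: [0.4607, 0.2193, 0.139]
eef_rot: [180.0, 0.1, -159.5]
contact_force: [-0.0, -0.7, -0.5]
gripper_width: 0.0878
gripper_force: 0.0
at [0.4607 0.2193 0.139 ] [ 1.7998e+02  6.0000e-02 -1.5952e+02] t 9.675 F [-0.   -0.67 -0.52] shift [0.027 0.024 3.266]
```

View pics/d.png

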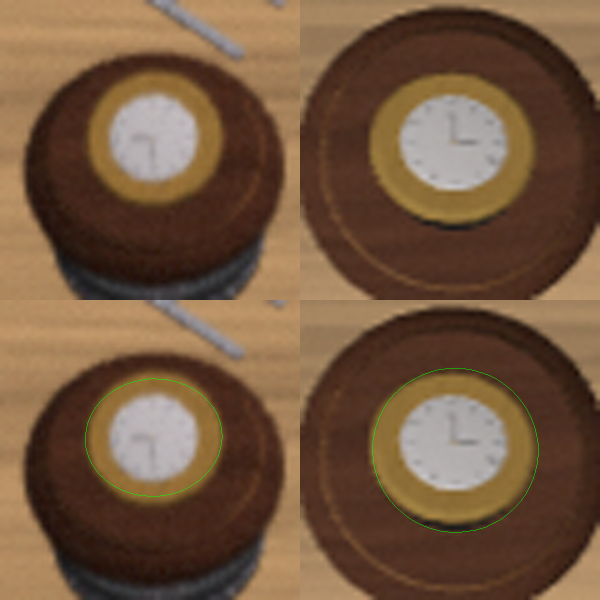

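```bash
cat >> h.py <<'E'
def fit(cs,x0=(.565,.015,.1,0,0)):
    obs=[]
    for c in cs:
        u,v=proj(c,[(.565,.015,.1)])[0].astype(int); m=np.zeros((480,640),np.uint8); s=slice(v-22,v+22),slice(u-24,u+24)
        big=cv2.resize(c["img"][s][:,:,1],None,fx=8,fy=8,interpolation=cv2.INTER_CUBIC)
        k=max(cv2.findContours((big>84).astype(np.uint8),cv2.RETR_EXTERNAL,cv2.CHAIN_APPROX_NONE)[0],key=lambda q:cv2.contourArea(q) if 30000<cv2.contourArea(q)<90000 else 0)
        obs.append(cv2.convexHull(k)[:,0]/8.+[u-24,v-22]-.44)
    def res(p):
        M=Ro.from_rotvec([p[3],p[4],0]).as_matrix(); o=[]
        for c,q in zip(cs,obs):
            H=cv2.convexHull(np.vstack([proj(c,circ(0,0,z,.056)@M.T+p[:3]) for z in(0,-.003)]).astype(np.float32))
            o+=[cv2.pointPolygonTest(H,tuple(map(float,a)),True) for a in q]
        return o
    f=least_squares(res,x0,x_scale=[.001,.001,.001,.02,.02],diff_step=1e-3,loss="soft_l1")
    return f.x[:3].round(4),np.degrees(f.x[3:]).round(1),np.sqrt(np.mean(np.square(res(f.x))))
E
python3 - <<'E'
from h import *
T,S=cam("top"),cam("scene")
for a in(0,.15,.28): print(fit([T,S],(.565,.015,.1,0.01,a+.01)))
E
```

```text
(array([0.5664, 0.0161, 0.1009]), array([ 1.5, 22. ]), np.float64(0.3913318489164726))
(array([0.5664, 0.0161, 0.1009]), array([ 1.4, 22. ]), np.float64(0.3913552862384468))
(array([0.5664, 0.0161, 0.1009]), array([ 1.2, 22. ]), np.float64(0.39159128137848587))
```

```bash
python3 -c "
from h import *
to(.5655,.0155,.135)"; python3 -m crank '[{"xyz":[-0.1,-0.5,-0.7],"delta_rot":[0,0,8],"claw":0.1},{"xyz":[-0.3,-1.8,-1],"delta_rot":[0,0,16],"claw":0.1},{"xyz":[-0.5,-3.4,-1],"delta_rot":[0,0,20.5],"claw":0.1},{"xyz":[-0.7,-5,-1],"delta_rot":[0,0,20.5],"claw":0.1},{"xyz":[-0.85,-6.5,-0.9],"delta_rot":[0,0,20.5],"claw":0.1},{"xyz":[-0.9,-7.6,-0.4],"delta_rot":[0,0,20.5],"claw":0.1},{"xyz":[-0.9,-7.6,0],"delta_rot":[0,0,20.5],"claw":0.1},{"xyz":[-0.9,-7.6,0],"delta_rot":[0,0,20.5],"claw":0.1},{"xyz":[-0.9,-7.6,0],"delta_rot":[0,0,20.5],"claw":0.1},{"xyz":[-0.9,-7.6,0],"delta_rot":[0,0,20.5],"claw":0.1}]' 12;  python3 -c "
from h import *
to(.5655,.0155,.092)"
```

```text
at [0.4604 0.2195 0.1385] [ 1.7999e+02  2.0000e-02 -1.5949e+02] t 9.875 F [ 0.33  0.41 -0.18] shift [-0.899 -7.597  0.117]
time_s: 11.12
tcp_pos: [0.5657, 0.0167, 0.1391]
eef_rot: [180.0, 0.1, -179.9]
contact_force: [-0.3, 0.6, 0.3]
gripper_width: 0.0785
gripper_force: 0.0
at [0.5657 0.0167 0.1391] [ 1.7998e+02  7.0000e-02 -1.7986e+02] t 11.125 F [-0.27  0.58  0.27] shift [ 0.009 -0.04   1.57 ]
```

```bash
python3 -m crank '[{"xyz":[0.01,-0.04,0.8],"delta_rot":[0,0,0],"claw":0.1},{"xyz":[0.01,-0.04,1.4],"delta_rot":[0,0,0],"claw":0.1},{"xyz":[0.01,-0.04,1.55],"delta_rot":[0,0,0],"claw":0.1},{"xyz":[0.01,-0.04,1.55],"delta_rot":[0,0,0],"claw":0.2},{"xyz":[0.01,-0.04,1.55],"delta_rot":[0,0,0],"claw":0.3},{"xyz":[0.01,-0.04,1.55],"delta_rot":[0,0,0],"claw":0.4},{"xyz":[0.01,-0.04,1.55],"delta_rot":[0,0,0],"claw":0.6},{"xyz":[0.01,-0.04,1.55],"delta_rot":[0,0,0],"claw":0.6}]' 10; python3 -m crank '[{"xyz":[0,0,-0.3],"delta_rot":[0,0,0],"claw":0.6},{"xyz":[0,0,-1],"delta_rot":[0,0,0],"claw":0.6},{"xyz":[0,0,-2],"delta_rot":[0,0,0],"claw":0.6},{"xyz":[0,0,-2],"delta_rot":[0,0,0],"claw":0.6},{"xyz":[0,0,-2],"delta_rot":[0,0,0],"claw":0.6}]'; python3 - <<'E'
from h import *
to(.446,-.277,.0125)
c=cam("scene");p=r.get_state()["tcp_pos"];u,v=proj(c,[p])[0].astype(int)
cv2.imwrite("pics/e.png",tile(c,u,v,30,[],8))
E
```

```text
time_s: 12.12
tcp_pos: [0.5654, 0.0146, 0.0923]
eef_rot: [180.0, 0.0, -179.9]
contact_force: [-1.1, -0.2, 4.0]
gripper_width: 0.0551
gripper_force: 10.0
time_s: 12.75
tcp_pos: [0.5647, 0.0147, 0.1515]
eef_rot: [180.0, -0.0, -180.0]
contact_force: [0.0, -0.0, -2.2]
gripper_width: 0.0555
gripper_force: 10.0
at [0.5647 0.0147 0.1515] [ 1.7998e+02 -3.0000e-02 -1.7996e+02] t 12.75 F [ 0.04 -0.01 -2.24] shift [ 3.96  -9.721  4.633]
```

View pics/e.png

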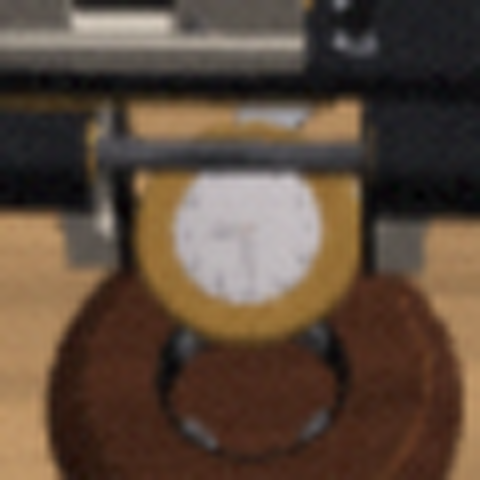

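The insert hangs in the grip, still tipped toward the camera: brass rim about (250,230) in the crop, bore below at (255,385). I'll level it on the bench and grip it again.

```bash
python3 -m crank '[{"xyz":[0.2,-0.6,0],"delta_rot":[0,0,0],"claw":0.6},{"xyz":[0.8,-2,0],"delta_rot":[0,0,0],"claw":0.6},{"xyz":[1.5,-3.6,0],"delta_rot":[0,0,0],"claw":0.6},{"xyz":[2.2,-5.2,0.4],"delta_rot":[0,0,0],"claw":0.6},{"xyz":[2.8,-6.8,1.2],"delta_rot":[0,0,0],"claw":0.6},{"xyz":[3.4,-8.3,2],"delta_rot":[0,0,0],"claw":0.6},{"xyz":[3.8,-9.3,2.8],"delta_rot":[0,0,0],"claw":0.6},{"xyz":[3.96,-9.72,3.4],"delta_rot":[0,0,0],"claw":0.6},{"xyz":[3.96,-9.72,3.8],"delta_rot":[0,0,0],"claw":0.6},{"xyz":[3.96,-9.72,3.8],"delta_rot":[0,0,0],"claw":0.6},{"xyz":[3.96,-9.72,3.8],"delta_rot":[0,0,0],"claw":0.6}]'; python3 -m crank '[{"xyz":[0,0,0.3],"delta_rot":[0,0,0],"claw":0.6},{"xyz":[0,0,0.6],"delta_rot":[0,0,0],"claw":0.6},{"xyz":[0,0,0.75],"delta_rot":[0,0,0],"claw":0.6},{"xyz":[0,0,0.83],"delta_rot":[0,0,0],"claw":0.6},{"xyz":[0,0,0.83],"delta_rot":[0,0,0],"claw":0.6}]' 6
```

```text
time_s: 14.18
tcp_pos: [0.4472, -0.2768, 0.0384]
eef_rot: [-180.0, 0.0, -179.9]
contact_force: [-0.3, 0.6, -1.3]
gripper_width: 0.055
gripper_force: 10.0
time_s: 14.8
tcp_pos: [0.4458, -0.2769, 0.0126]
eef_rot: [180.0, -0.1, -179.9]
contact_force: [-2.4, 0.4, 0.9]
gripper_width: 0.0557
gripper_force: 6.0
```

```bash
python3 -m crank '[{"xyz":[0,0,0],"delta_rot":[0,0,0],"claw":0.35},{"xyz":[0,0,0],"delta_rot":[0,0,0],"claw":0.2},{"xyz":[0,0,0],"delta_rot":[0,0,0],"claw":0.1},{"xyz":[0,0,-0.5],"delta_rot":[0,0,0],"claw":0},{"xyz":[0,0,-1.8],"delta_rot":[0,0,0],"claw":0},{"xyz":[0,-2,-2.6],"delta_rot":[0,0,0],"claw":0},{"xyz":[0,-4,-2.6],"delta_rot":[0,0,0],"claw":0},{"xyz":[0,-5.5,-2.6],"delta_rot":[0,0,0],"claw":0},{"xyz":[0,-5.5,-2.6],"delta_rot":[0,0,0],"claw":0}]'; python3 - <<'E'
from h import *
for n in("top","scene"):
    c=cam(n); cv2.imwrite(f"pics/{n}1.png",c["img"])
    g=c["img"][:,:,2].astype(np.float32)
    def edge(x,y,z,d,pts,k0=1.):
        P=proj(c,circ(x,y,z,d)) if pts is None else silh(c,x,y,*pts,d)[:,0]; m=P.mean(0)
        if pts is not None: P=np.vstack([np.linspace(a,b,8) for a,b in zip(P,np.roll(P,-1,0))])
        s=lambda k:cv2.remap(g,*(np.hsplit((m+(P-m)*(1+k/np.linalg.norm(P-m,axis=1,keepdims=True))).astype(np.float32),2)),cv2.INTER_LINEAR)[:,0]
        return -np.mean(s(k0)-s(-k0))
    A=np.arange(-.006,.0061,.0005)
    print(n,"ins",np.round(min((edge(.446+a,-.277+b,0,.056,(.021,.016)),.446+a,-.277+b) for a in A for b in A),4))
    for d in(.046,.047,.048,.049): print(n,"bore",d,np.round(max((-0+ -edge(.565+a,.0155+b,.0865,d,None),.565+a,.0155+b) for a in A for b in A),4))
to(.446,-.277,.0125)
E
```

```text
time_s: 15.92
tcp_pos: [0.4465, -0.445, 0.0917]
eef_rot: [-180.0, 0.0, 179.9]
contact_force: [0.0, 0.5, 0.1]
gripper_width: 0.0877
gripper_force: 0.0
top ins [-18.6839   0.445   -0.275 ]
top bore 0.046 [9.8063 0.5675 0.015 ]
top bore 0.047 [9.1002 0.5675 0.015 ]
top bore 0.048 [9.2764 0.564  0.0135]
top bore 0.049 [2.10279e+01 5.64000e-01 1.50000e-02]
scene ins [-27.9902   0.4445  -0.2755]
scene bore 0.046 [10.9108  0.559   0.014 ]
scene bore 0.047 [10.7898  0.559   0.0145]
scene bore 0.048 [10.9519  0.567   0.015 ]
scene bore 0.049 [1.6369e+01 5.6450e-01 1.4500e-02]
at [ 0.4464 -0.4423  0.0914] [179.99   0.   179.98] t 16.025 F [-0.27  0.27  0.49] shift [0.016 5.51  2.63 ]
```

```bash
python3 -m crank '[{"xyz":[0.05,1.5,0],"delta_rot":[0,0,0],"claw":0},{"xyz":[0.05,3.5,0],"delta_rot":[0,0,0],"claw":0},{"xyz":[0.05,5,0],"delta_rot":[0,0,0],"claw":0},{"xyz":[0.05,5.57,0.5],"delta_rot":[0,0,0],"claw":0},{"xyz":[0.05,5.57,1.5],"delta_rot":[0,0,0],"claw":0},{"xyz":[0.05,5.57,1.8],"delta_rot":[0,0,0],"claw":0},{"xyz":[0.05,5.57,1.8],"delta_rot":[0,0,0],"claw":0}]'; python3 -c "
from h import *
to(.4448,-.2753,.0125)"
```

```text
time_s: 16.9
tcp_pos: [0.445, -0.2746, 0.0371]
eef_rot: [180.0, -0.1, -179.9]
contact_force: [-0.5, -0.1, -1.2]
gripper_width: 0.0875
gripper_force: 0.0
at [ 0.445  -0.2746  0.0371] [ 1.800e+02 -5.000e-02 -1.799e+02] t 16.9 F [-0.48 -0.05 -1.18] shift [ 0.005 -0.024  0.82 ]
```

```bash
python3 -m crank '[{"xyz":[0,-0.02,0.5],"delta_rot":[0,0,0],"claw":0},{"xyz":[0,-0.02,0.82],"delta_rot":[0,0,0],"claw":0},{"xyz":[0,-0.02,0.82],"delta_rot":[0,0,0],"claw":0.15},{"xyz":[0,-0.02,0.82],"delta_rot":[0,0,0],"claw":0.3},{"xyz":[0,-0.02,0.82],"delta_rot":[0,0,0],"claw":0.4},{"xyz":[0,-0.02,0.82],"delta_rot":[0,0,0],"claw":0.6},{"xyz":[0,-0.02,0.82],"delta_rot":[0,0,0],"claw":0.6},{"xyz":[0,-0.02,0.82],"delta_rot":[0,0,0],"claw":0.6}]' 25;  python3 -m crank '[{"xyz":[0,0,-0.3],"delta_rot":[0,0,0],"claw":0.6},{"xyz":[0,0,-1],"delta_rot":[0,0,0],"claw":0.6},{"xyz":[0,0,-2.2],"delta_rot":[0,0,0],"claw":0.6},{"xyz":[0,0,-3.4],"delta_rot":[0,0,0],"claw":0.6},{"xyz":[0,0,-4.3],"delta_rot":[0,0,0],"claw":0.6},{"xyz":[0,0,-4.6],"delta_rot":[0,0,0],"claw":0.6},{"xyz":[0,0,-4.6],"delta_rot":[0,0,0],"claw":0.6}]';python3 -c "
from h import *
to(.5643,.0148,.12)"
```

```text
time_s: 17.9
tcp_pos: [0.4454, -0.2756, 0.0127]
eef_rot: [-180.0, 0.0, -179.9]
contact_force: [-0.1, 0.3, 2.7]
gripper_width: 0.0549
gripper_force: 25.0
time_s: 18.77
tcp_pos: [0.445, -0.2754, 0.1503]
eef_rot: [180.0, 0.0, -180.0]
contact_force: [0.6, 0.9, -2.3]
gripper_width: 0.0551
gripper_force: 25.0
at [ 0.445  -0.2754  0.1503] [ 1.7999e+02  3.0000e-02 -1.7995e+02] t 18.775 F [ 0.57  0.9  -2.29] shift [-3.983  9.671  1.016]
```

```bash
python3 -m crank '[{"xyz":[-0.2,0.5,0],"delta_rot":[0,0,0],"claw":0.6},{"xyz":[-0.8,1.8,0],"delta_rot":[0,0,0],"claw":0.6},{"xyz":[-1.4,3.3,0],"delta_rot":[0,0,0],"claw":0.6},{"xyz":[-2,4.8,0],"delta_rot":[0,0,0],"claw":0.6},{"xyz":[-2.6,6.3,0],"delta_rot":[0,0,0],"claw":0.6},{"xyz":[-3.2,7.8,0],"delta_rot":[0,0,0],"claw":0.6},{"xyz":[-3.7,8.9,0],"delta_rot":[0,0,0],"claw":0.6},{"xyz":[-3.98,9.67,0.2],"delta_rot":[0,0,0],"claw":0.6},{"xyz":[-3.98,9.67,0.7],"delta_rot":[0,0,0],"claw":0.6},{"xyz":[-3.98,9.67,1],"delta_rot":[0,0,0],"claw":0.6},{"xyz":[-3.98,9.67,1],"delta_rot":[0,0,0],"claw":0.6},{"xyz":[-3.98,9.67,1],"delta_rot":[0,0,0],"claw":0.6}]';python3 - <<'E'
from h import *
to(.5643,.0148,.096)
c=cam("scene");p=r.get_state()["tcp_pos"];u,v=proj(c,[p])[0].astype(int)
C=[(circ(p[0],p[1],p[2]+z,.056),(0,255,0)) for z in(.0033,.0083)]+[(circ(.5643,.0148,.0865,.049),(0,255,255))]
cv2.imwrite("pics/f.png",np.hstack([tile(c,u,v,28,[],7),tile(c,u,v,28,C,7)]))
E
```

```text
time_s: 20.27
tcp_pos: [0.5643, 0.0139, 0.1206]
eef_rot: [-180.0, 0.0, -180.0]
contact_force: [-0.1, 0.2, -1.7]
gripper_width: 0.0547
gripper_force: 25.0
at [0.5643 0.0139 0.1206] [-1.8e+02  2.0e-02 -1.8e+02] t 20.275 F [-0.15  0.18 -1.66] shift [0.001 0.029 0.821]
```

View pics/f.png

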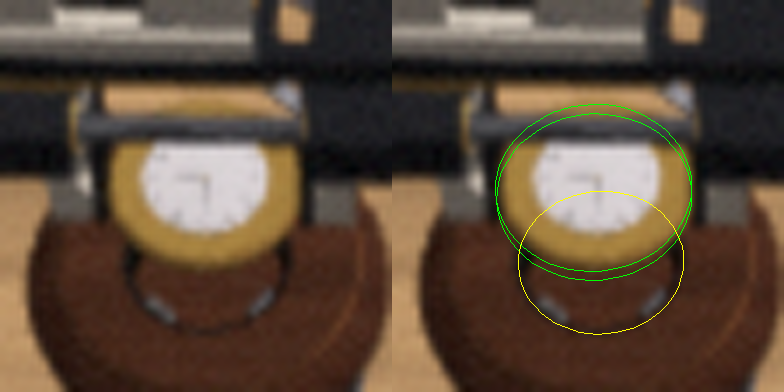

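The held insert looks level. Its rim bottom is at crop row 268 against a predicted 271–280, so it sits about 2 mm nearer the base than the TCP reading says. That agrees with the earlier +x push, so I'll correct by +2 mm in x.

```bash
python3 -m crank '[{"xyz":[-0.067,0.02,0.3],"delta_rot":[0,0,0],"claw":0.6},{"xyz":[-0.067,0.02,0.6],"delta_rot":[0,0,0],"claw":0.6},{"xyz":[-0.067,0.02,0.8],"delta_rot":[0,0,0],"claw":0.6},{"xyz":[-0.067,0.02,0.8],"delta_rot":[0,0,0],"claw":0.6}]';python3 -m crank '[{"xyz":[0,0,0.05],"delta_rot":[0,0,0],"claw":0.6},{"xyz":[0,0,0.05],"delta_rot":[0,0,0],"claw":0.6}]';python3 -m crank '[{"xyz":[0,0,0.04],"delta_rot":[0,0,0],"claw":0.6},{"xyz":[0,0,0.04],"delta_rot":[0,0,0],"claw":0.6}]'
```

```text
time_s: 20.82
tcp_pos: [0.5653, 0.0141, 0.0954]
eef_rot: [-179.9, -0.1, -179.9]
contact_force: [0.6, -6.0, -3.5]
gripper_width: 0.055
gripper_force: 25.0
time_s: 21.08
tcp_pos: [0.5656, 0.0141, 0.0943]
eef_rot: [-179.9, -0.1, -180.0]
contact_force: [0.5, -5.9, -2.5]
gripper_width: 0.0548
gripper_force: 25.0
time_s: 21.32
tcp_pos: [0.5656, 0.0141, 0.0931]
eef_rot: [-179.9, -0.1, -179.9]
contact_force: [0.4, -5.7, -2.4]
gripper_width: 0.0548
gripper_force: 25.0
```

```bash
python3 -m crank '[{"xyz":[0,-0.03,0],"delta_rot":[0,0,0],"claw":0.6},{"xyz":[0,-0.03,0],"delta_rot":[0,0,0],"claw":0.6}]';python3 -m crank '[{"xyz":[0,-0.03,0],"delta_rot":[0,0,0],"claw":0.6},{"xyz":[0,-0.03,0],"delta_rot":[0,0,0],"claw":0.6}]'
```

```text
time_s: 21.58
tcp_pos: [0.5658, 0.014, 0.0933]
eef_rot: [-180.0, -0.1, -180.0]
contact_force: [-0.4, -3.7, -2.8]
gripper_width: 0.0548
gripper_force: 25.0
time_s: 21.82
tcp_pos: [0.5662, 0.0136, 0.0937]
eef_rot: [180.0, -0.0, -179.9]
contact_force: [-0.5, -2.0, -2.4]
gripper_width: 0.0547
gripper_force: 25.0
```

Force relieving. One more step sideways, then down.

```bash
python3 -m crank '[{"xyz":[0,-0.04,0],"delta_rot":[0,0,0],"claw":0.6},{"xyz":[0,-0.04,0],"delta_rot":[0,0,0],"claw":0.6}]';python3 -m crank '[{"xyz":[0,0,0.04],"delta_rot":[0,0,0],"claw":0.6},{"xyz":[0,0,0.04],"delta_rot":[0,0,0],"claw":0.6}]'
```

```text
time_s: 22.08
tcp_pos: [0.5663, 0.0127, 0.0937]
eef_rot: [180.0, 0.0, -179.9]
contact_force: [-1.4, 0.4, -2.0]
gripper_width: 0.0547
gripper_force: 25.0
time_s: 22.32
tcp_pos: [0.5663, 0.0126, 0.0923]
eef_rot: [180.0, 0.0, -179.9]
contact_force: [-2.3, 3.3, -2.3]
gripper_width: 0.0546
gripper_force: 25.0
```

```bash
python3 -m crank '[{"xyz":[0.02,0.025,0],"delta_rot":[0,0,0],"claw":0.6},{"xyz":[0.02,0.025,0],"delta_rot":[0,0,0],"claw":0.6}]';python3 -m crank '[{"xyz":[0,0,0.035],"delta_rot":[0,0,0],"claw":0.6},{"xyz":[0,0,0.035],"delta_rot":[0,0,0],"claw":0.6}]'
```

```text
time_s: 22.58
tcp_pos: [0.566, 0.0129, 0.0926]
eef_rot: [-180.0, 0.0, -179.9]
contact_force: [-0.5, 0.4, -1.8]
gripper_width: 0.0546
gripper_force: 25.0
time_s: 22.82
tcp_pos: [0.5658, 0.0129, 0.0914]
eef_rot: [-180.0, 0.0, -179.9]
contact_force: [-0.2, -0.1, -2.0]
gripper_width: 0.0552
gripper_force: 25.0
```

```bash
python3 -m crank '[{"xyz":[0,0,0.03],"delta_rot":[0,0,0],"claw":0.6},{"xyz":[0,0,0.03],"delta_rot":[0,0,0],"claw":0.6},{"xyz":[0,0,0.03],"delta_rot":[0,0,0],"claw":0.6}]' 5;python3 -m crank '[{"xyz":[0,0,0],"delta_rot":[0,0,0],"claw":0.3},{"xyz":[0,0,0],"delta_rot":[0,0,0],"claw":0.2},{"xyz":[0,0,0],"delta_rot":[0,0,0],"claw":0.1},{"xyz":[0,0,-0.4],"delta_rot":[0,0,0],"claw":0.1},{"xyz":[0,0,-1.5],"delta_rot":[0,0,0],"claw":0.1},{"xyz":[0,0,-3],"delta_rot":[0,0,0],"claw":0},{"xyz":[0,0,-4],"delta_rot":[0,0,0],"claw":0}]';python3 -c "
from h import *
to(.4598,.2198,.14)"
```

```text
time_s: 23.2
tcp_pos: [0.5657, 0.013, 0.0905]
eef_rot: [-180.0, 0.0, -179.9]
contact_force: [0.5, -0.2, -0.8]
gripper_width: 0.0554
gripper_force: 5.0
time_s: 24.08
tcp_pos: [0.5664, 0.013, 0.2138]
eef_rot: [180.0, 0.2, -179.9]
contact_force: [-0.4, 0.9, -0.6]
gripper_width: 0.0866
gripper_force: 0.0
at [0.5664 0.013  0.2138] [ 1.7997e+02  1.6000e-01 -1.7993e+02] t 24.075 F [-0.35  0.88 -0.64] shift [3.55  6.896 2.452]
```

```bash
python3 -m crank '[{"xyz":[0.5,1.2,0],"delta_rot":[0,0,0],"claw":0},{"xyz":[1.3,2.7,0],"delta_rot":[0,0,0],"claw":0},{"xyz":[2.1,4.2,0.5],"delta_rot":[0,0,0],"claw":0},{"xyz":[2.9,5.7,1.2],"delta_rot":[0,0,0],"claw":0},{"xyz":[3.55,6.9,2],"delta_rot":[0,0,0],"claw":0},{"xyz":[3.55,6.9,2.45],"delta_rot":[0,0,0],"claw":0},{"xyz":[3.55,6.9,2.45],"delta_rot":[0,0,0],"claw":0},{"xyz":[3.55,6.9,2.45],"delta_rot":[0,0,0],"claw":0},{"xyz":[3.55,6.9,2.45],"delta_rot":[0,0,0],"claw":0}]'; python3 - <<'E'
from h import *
to(.4598,.2198,.041)
T,S=cam("top"),cam("scene")
for a in(.01,.15): print(fit([T,S],(.565,.015,.1,0.01,a)))
E
```

```text
time_s: 25.2
tcp_pos: [0.4598, 0.2195, 0.1379]
eef_rot: [179.9, 0.1, 180.0]
contact_force: [-0.6, 0.1, -0.5]
gripper_width: 0.0877
gripper_force: 0.0
at [0.4598 0.2195 0.1379] [1.7995e+02 6.0000e-02 1.7998e+02] t 25.2 F [-0.57  0.06 -0.52] shift [2.000e-03 8.000e-03 3.228e+00]
(array([0.5606, 0.0162, 0.1258]), array([ 2.6, 14.6]), np.float64(3.3575728687138957))
(array([0.5606, 0.0162, 0.1257]), array([ 2.7, 14.6]), np.float64(3.3593703330701286))
```

```bash
python3 - <<'E'
from h import *
a=[]
for n in("scene","top"):
    c=cam(n); u,v=proj(c,[(.5645,.0145,.0975)])[0].astype(int)
    C=[(circ(.5645,.0145,.0865+.0125,.056),(0,255,0))]
    a.append(np.vstack([cv2.resize(tile(c,u,v,28,q,10),(300,300)) for q in([],C)]))
cv2.imwrite("pics/g.png",np.hstack(a))
E
```

```text
(no output)
```

View pics/g.png

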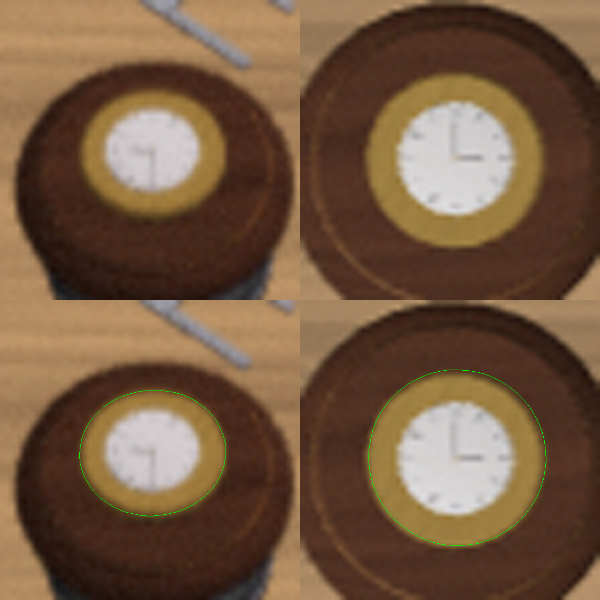

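Scene crop (152,150) and top crop (455,160) both show the insert level and centred on the tongues. Now the pusher: I'll centre it with one grip, turn 90°, and grip it again.

```bash
python3 -m crank '[{"xyz":[0,0,1],"delta_rot":[0,0,0],"claw":0},{"xyz":[0,0,2.2],"delta_rot":[0,0,0],"claw":0},{"xyz":[0,0,3.2],"delta_rot":[0,0,0],"claw":0},{"xyz":[0,0,3.23],"delta_rot":[0,0,0],"claw":0.3},{"xyz":[0,0,3.23],"delta_rot":[0,0,0],"claw":0.5},{"xyz":[0,0,3.23],"delta_rot":[0,0,0],"claw":0.7},{"xyz":[0,0,3.23],"delta_rot":[0,0,0],"claw":0.8},{"xyz":[0,0,3.23],"delta_rot":[0,0,0],"claw":0.8},{"xyz":[0,0,3.23],"delta_rot":[0,0,0],"claw":0.8}]' 6; python3 -m crank '[{"xyz":[0,0,0],"delta_rot":[0,0,0],"claw":0.5},{"xyz":[0,0,0],"delta_rot":[0,0,0],"claw":0.2},{"xyz":[0,0,0],"delta_rot":[0,0,-10],"claw":0},{"xyz":[0,0,0],"delta_rot":[0,0,-20],"claw":0},{"xyz":[0,0,0],"delta_rot":[0,0,-30],"claw":0},{"xyz":[0,0,0],"delta_rot":[0,0,-40],"claw":0},{"xyz":[0,0,0],"delta_rot":[0,0,-50],"claw":0},{"xyz":[0,0,0],"delta_rot":[0,0,-60],"claw":0},{"xyz":[0,0,0],"delta_rot":[0,0,-70],"claw":0},{"xyz":[0,0,0],"delta_rot":[0,0,-80],"claw":0},{"xyz":[0,0,0],"delta_rot":[0,0,-90],"claw":0},{"xyz":[0,0,0],"delta_rot":[0,0,-90],"claw":0},{"xyz":[0,0,0],"delta_rot":[0,0,-90],"claw":0.3}]'; python3 -c "
from h import *
to(.46,.22,.041);print(r.get_state()['joints'])"
```

```text
time_s: 26.52
tcp_pos: [0.4591, 0.2199, 0.0404]
eef_rot: [180.0, 0.0, -179.9]
contact_force: [-0.5, -0.5, 1.9]
gripper_width: 0.0352
gripper_force: 6.0
time_s: 28.15
tcp_pos: [0.459, 0.2199, 0.0401]
eef_rot: [180.0, -0.0, -90.2]
contact_force: [-0.5, -0.5, -0.9]
gripper_width: 0.0821
gripper_force: 0.0
at [0.459  0.2199 0.0401] [180.    -0.   -90.16] t 28.15 F [-0.48 -0.52 -0.91] shift [-0.004 -0.035 -0.031]
[ 4.77393673e+01  1.68958754e+01 -3.33315868e+01 -2.08862127e-03
 -3.97782903e+01 -4.79022213e+01]
```

```bash
python3 -m crank '[{"xyz":[0,0,0.25],"delta_rot":[0,0,0],"claw":0.2},{"xyz":[0,0,0.25],"delta_rot":[0,0,0],"claw":0.4},{"xyz":[0,0,0.25],"delta_rot":[0,0,0],"claw":0.6},{"xyz":[0,0,0.25],"delta_rot":[0,0,0],"claw":0.7},{"xyz":[0,0,0.25],"delta_rot":[0,0,0],"claw":0.85},{"xyz":[0,0,0.25],"delta_rot":[0,0,0],"claw":0.85},{"xyz":[0,0,0.25],"delta_rot":[0,0,0],"claw":0.85},{"xyz":[0,0,0.25],"delta_rot":[0,0,0],"claw":0.85}]' 40
```

```text
time_s: 29.15
tcp_pos: [0.4589, 0.2198, 0.0325]
eef_rot: [180.0, -0.0, -89.9]
contact_force: [-1.2, 0.0, -1.6]
gripper_width: 0.0271
gripper_force: 40.3
```

```bash
python3 -m crank '[{"xyz":[0,0,-0.5],"delta_rot":[0,0,0],"claw":0.85},{"xyz":[0,0,-1.7],"delta_rot":[0,0,0],"claw":0.85},{"xyz":[0,0,-3.2],"delta_rot":[0,0,0],"claw":0.85},{"xyz":[0,0,-4.7],"delta_rot":[0,0,0],"claw":0.85},{"xyz":[0,0,-5.2],"delta_rot":[0,0,0],"claw":0.85},{"xyz":[0,0,-5.2],"delta_rot":[0,0,0],"claw":0.85}]' 50; python3 -c "
from h import *
to(.5658,.0132,.146)"
```

```text
time_s: 29.9
tcp_pos: [0.4592, 0.2202, 0.1899]
eef_rot: [-179.9, 0.1, -89.9]
contact_force: [0.3, 0.3, -2.4]
gripper_width: 0.0272
gripper_force: 50.3
at [0.4592 0.2202 0.1899] [-1.799e+02  1.200e-01 -8.995e+01] t 29.9 F [ 0.27  0.26 -2.35] shift [ 6.906 -3.544  1.455]
```

```bash
python3 -m crank '[{"xyz":[0.5,-0.25,0],"delta_rot":[0,0,0],"claw":0.85},{"xyz":[1.6,-0.8,0],"delta_rot":[0,0,0],"claw":0.85},{"xyz":[2.9,-1.5,0],"delta_rot":[0,0,0],"claw":0.85},{"xyz":[4.2,-2.2,0],"delta_rot":[0,0,0],"claw":0.85},{"xyz":[5.5,-2.8,0],"delta_rot":[0,0,0],"claw":0.85},{"xyz":[6.5,-3.4,0.2],"delta_rot":[0,0,0],"claw":0.85},{"xyz":[6.9,-3.54,0.7],"delta_rot":[0,0,0],"claw":0.85},{"xyz":[6.9,-3.54,1.3],"delta_rot":[0,0,0],"claw":0.85},{"xyz":[6.9,-3.54,1.45],"delta_rot":[0,0,0],"claw":0.85},{"xyz":[6.9,-3.54,1.45],"delta_rot":[0,0,0],"claw":0.85},{"xyz":[6.9,-3.54,1.45],"delta_rot":[0,0,0],"claw":0.85}]'; python3 - <<'E'
from h import *
to(.5658,.0132,.1345)
p=r.get_state()["tcp_pos"];g=(0,255,0);y=(0,255,255);w=(255,255,255)
c=cam("scene");u,v=proj(c,[(.5645,.0147,.105)])[0].astype(int)
C=[(circ(.5645,.0147,.0985,.056),y),(circ(p[0],p[1],p[2]-.0325,.054),g),(circ(p[0]-.0014,p[1]+.0016,p[2]-.0325,.054),w)]
cv2.imwrite("pics/i.png",np.hstack([tile(c,u,v,28,[],7),tile(c,u,v,28,C,7)]))
E
```

```text
time_s: 31.28
tcp_pos: [0.5657, 0.0134, 0.1456]
eef_rot: [-180.0, 0.0, -89.9]
contact_force: [0.3, -0.1, -1.6]
gripper_width: 0.0271
gripper_force: 50.3
at [0.5657 0.0134 0.1456] [-1.7996e+02  1.0000e-02 -8.9900e+01] t 31.275 F [ 0.3  -0.05 -1.59] shift [ 0.006 -0.004  0.371]
```

View pics/i.png

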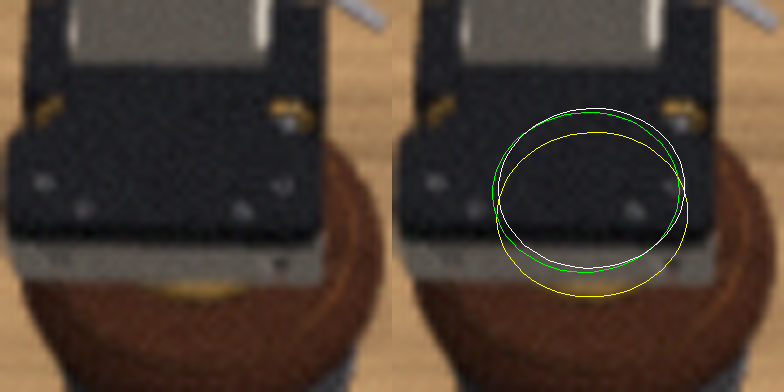

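Picture i shows only the gripper body hiding the pusher, so I'll go by feel from here.

```bash
python3 -m crank '[{"xyz":[0,0,0.15],"delta_rot":[0,0,0],"claw":0.85},{"xyz":[0,0,0.35],"delta_rot":[0,0,0],"claw":0.85},{"xyz":[0,0,0.38],"delta_rot":[0,0,0],"claw":0.85}]' 55;python3 -m crank '[{"xyz":[0,0,0.02],"delta_rot":[0,0,0],"claw":0.85},{"xyz":[0,0,0.04],"delta_rot":[0,0,0],"claw":0.85}]' | grep -E "tcp|cont";python3 -m crank '[{"xyz":[0,0,0.02],"delta_rot":[0,0,0],"claw":0.85},{"xyz":[0,0,0.04],"delta_rot":[0,0,0],"claw":0.85}]' | grep -E "tcp|cont";python3 -m crank '[{"xyz":[0,0,0.02],"delta_rot":[0,0,0],"claw":0.85},{"xyz":[0,0,0.04],"delta_rot":[0,0,0],"claw":0.85}]' | grep -E "tcp|cont"
```

```text
time_s: 31.7
tcp_pos: [0.565, 0.013, 0.1331]
eef_rot: [179.9, -0.0, -89.9]
contact_force: [0.0, 0.5, -0.8]
gripper_width: 0.0277
gripper_force: 55.3
tcp_pos: [0.5655, 0.013, 0.1326]
contact_force: [0.0, -0.3, -1.7]
tcp_pos: [0.5654, 0.013, 0.1314]
contact_force: [-0.2, -0.5, -1.7]
tcp_pos: [0.5654, 0.013, 0.1301]
contact_force: [-0.0, 0.9, -0.6]
```

```bash
python3 -m crank '[{"xyz":[0,0,0.02],"delta_rot":[0,0,0],"claw":0.85},{"xyz":[0,0,0.03],"delta_rot":[0,0,0],"claw":0.85}]' | grep -E "tcp|cont";python3 -m crank '[{"xyz":[0,0,0.02],"delta_rot":[0,0,0],"claw":0.85},{"xyz":[0,0,0.03],"delta_rot":[0,0,0],"claw":0.85}]' | grep -E "tcp|cont"
```

```text
tcp_pos: [0.5654, 0.013, 0.1292]
contact_force: [0.5, -0.2, -1.3]
tcp_pos: [0.5655, 0.0129, 0.1285]
contact_force: [-0.6, -1.2, 1.6]
```

```bash
python3 -m crank '[{"xyz":[0,0,0.01],"delta_rot":[0,0,0],"claw":0.85},{"xyz":[0,0,0.02],"delta_rot":[0,0,0],"claw":0.85}]' | grep -E "tcp|cont";python3 -m crank '[{"xyz":[0,0,0.01],"delta_rot":[0,0,0],"claw":0.85},{"xyz":[0,0,0.02],"delta_rot":[0,0,0],"claw":0.85}]' | grep -E "tcp|cont"
```

```text
tcp_pos: [0.5655, 0.013, 0.1282]
contact_force: [-2.9, -1.3, 5.5]
tcp_pos: [0.5656, 0.0129, 0.1279]
contact_force: [-4.0, 1.2, 8.8]
```

```bash
python3 -m crank '[{"xyz":[0,0.02,0],"delta_rot":[0,0,0],"claw":0.85},{"xyz":[0,0.02,0],"delta_rot":[0,0,0],"claw":0.85}]' | grep -E "tcp|cont|rot|wid";python3 -m crank '[{"xyz":[0,0,0.01],"delta_rot":[0,0,0],"claw":0.85},{"xyz":[0,0,0.015],"delta_rot":[0,0,0],"claw":0.85}]' | grep -E "tcp|cont|rot|wid"
```

```text
tcp_pos: [0.5655, 0.013, 0.1279]
eef_rot: [-179.9, 0.0, -89.9]
contact_force: [0.2, 0.3, 5.8]
gripper_width: 0.027
tcp_pos: [0.5655, 0.013, 0.1278]
eef_rot: [-179.9, -0.0, -89.9]
contact_force: [-2.0, 0.2, 9.3]
gripper_width: 0.0277
```

```bash
for i in 1; do python3 -m crank '[{"xyz":[0,0,0],"delta_rot":[0,0,0],"claw":0.85},{"xyz":[0,0,0],"delta_rot":[0,0,0],"claw":0.85}]' | grep -E "tcp|cont"; done; python3 -m crank '[{"xyz":[0,0.01,0.01],"delta_rot":[0,0,0],"claw":0.85},{"xyz":[0,0.01,0.02],"delta_rot":[0,0,0],"claw":0.85}]' | grep -E "tcp|cont|rot"; python3 -c "
from h import *
print(r.get_state()['moment'])"
```

```text
tcp_pos: [0.5655, 0.013, 0.1277]
contact_force: [-2.9, -0.3, 8.1]
tcp_pos: [0.5656, 0.013, 0.1275]
eef_rot: [-179.9, 0.0, -89.9]
contact_force: [-1.6, -0.6, 10.5]
[-0.1387549   0.8731951  -0.00631779]
```

```bash
python3 -m crank '[{"xyz":[0,0.03,0],"delta_rot":[0,0,0],"claw":0.85},{"xyz":[0,0.03,0],"delta_rot":[0,0,0],"claw":0.85}]' | grep -E "tcp|cont|rot"; python3 -c "
from h import *
s=r.get_state();print(s['moment'],s['contact_force'])"
```

```text
tcp_pos: [0.5653, 0.0131, 0.1274]
eef_rot: [-179.8, 0.0, -89.9]
contact_force: [1.3, -1.0, 6.6]
[-0.46871555 -0.28848477  0.00890758] [ 1.29355175 -0.97042516  6.5611255 ]
```

```bash
python3 -m crank '[{"xyz":[0,-0.01,0.01],"delta_rot":[0,0,0],"claw":0.85},{"xyz":[0,-0.01,0.02],"delta_rot":[0,0,0],"claw":0.85}]' | grep -E "tcp|cont";  python3 -m crank '[{"xyz":[0,0,0.01],"delta_rot":[0,0,0],"claw":0.85},{"xyz":[0,0,0.015],"delta_rot":[0,0,0],"claw":0.85}]' | grep -E "tcp|cont"; python3 -c "
from h import *
s=r.get_state();print(s['moment'],s['contact_force'])"
```

```text
tcp_pos: [0.5654, 0.0131, 0.1272]
contact_force: [-1.1, -0.9, 11.0]
tcp_pos: [0.5655, 0.0131, 0.1269]
contact_force: [-2.4, -0.4, 12.2]
[-0.21111581  0.67152112  0.00294184] [-2.4423489  -0.44493047 12.15755414]
```

```bash
python3 -m crank '[{"xyz":[0,0.01,0.01],"delta_rot":[0,0,0],"claw":0.85},{"xyz":[0,0.01,0.015],"delta_rot":[0,0,0],"claw":0.85}]' | grep -E "tcp|cont";  python3 -m crank '[{"xyz":[0,0,0.01],"delta_rot":[0,0,0],"claw":0.85},{"xyz":[0,0,0.01],"delta_rot":[0,0,0],"claw":0.85}]' | grep -E "tcp|cont"
```

```text
tcp_pos: [0.5655, 0.0131, 0.1266]
contact_force: [-0.9, -0.2, 12.9]
tcp_pos: [0.5654, 0.0131, 0.1264]
contact_force: [-1.1, -0.3, 12.6]
```

```bash
python3 -m crank '[{"xyz":[0,0,0.01],"delta_rot":[0,0,0],"claw":0.85},{"xyz":[0,0,0.015],"delta_rot":[0,0,0],"claw":0.85}]' | grep -E "tcp|cont";  python3 -m crank '[{"xyz":[0,0,0.01],"delta_rot":[0,0,0],"claw":0.85},{"xyz":[0,0,0.015],"delta_rot":[0,0,0],"claw":0.85}]' | grep -E "tcp|cont"
```

```text
tcp_pos: [0.5655, 0.0131, 0.126]
contact_force: [-1.3, -0.2, 14.2]
tcp_pos: [0.5655, 0.0131, 0.1257]
contact_force: [-1.4, -0.6, 15.7]
```

```bash
python3 -m crank '[{"xyz":[0,0,0.01],"delta_rot":[0,0,0],"claw":0.85},{"xyz":[0,0,0.015],"delta_rot":[0,0,0],"claw":0.85}]' | grep -E "time|tcp|cont|wid"
```

```text
time_s: 36.45
tcp_pos: [0.5655, 0.0131, 0.1254]
contact_force: [-1.1, -1.0, 16.5]
gripper_width: 0.0272
```

```bash
python3 -m crank '[{"xyz":[0,0,0.01],"delta_rot":[0,0,0],"claw":0.85},{"xyz":[0,0,0.01],"delta_rot":[0,0,0],"claw":0.85}]' | grep -E "tcp|cont"; python3 -m crank '[{"xyz":[0,0,0.01],"delta_rot":[0,0,0],"claw":0.85},{"xyz":[0,0,0.01],"delta_rot":[0,0,0],"claw":0.85}]' | grep -E "tcp|cont"
```

```text
tcp_pos: [0.5656, 0.0131, 0.1251]
contact_force: [-2.4, -0.8, 14.4]
tcp_pos: [0.5656, 0.0131, 0.1249]
contact_force: [-2.3, -0.7, 15.2]
```

```bash
python3 -m crank '[{"xyz":[0,0,0.01],"delta_rot":[0,0,0],"claw":0.85},{"xyz":[0,0,0.01],"delta_rot":[0,0,0],"claw":0.85}]' | grep -E "tcp|cont"
```

```text
tcp_pos: [0.5656, 0.0131, 0.1247]
contact_force: [-2.0, -0.2, 16.2]
```

```bash
python3 -m crank '[{"xyz":[0,0,0.01],"delta_rot":[0,0,0],"claw":0.85},{"xyz":[0,0,0.01],"delta_rot":[0,0,0],"claw":0.85}]' | grep -E "tcp|cont"; python3 -m crank '[{"xyz":[0,0,0.01],"delta_rot":[0,0,0],"claw":0.85},{"xyz":[0,0,0.01],"delta_rot":[0,0,0],"claw":0.85}]' | grep -E "tcp|cont"
```

```text
tcp_pos: [0.5657, 0.0131, 0.1244]
contact_force: [-2.4, -0.4, 16.2]
tcp_pos: [0.5657, 0.0131, 0.1241]
contact_force: [-3.0, -0.3, 16.7]
```

```bash
python3 -m crank '[{"xyz":[0,0,0.01],"delta_rot":[0,0,0],"claw":0.85},{"xyz":[0,0,0.01],"delta_rot":[0,0,0],"claw":0.85}]' | grep -E "tcp|cont"; python3 -c "
from h import *
s=r.get_state();print(s['moment'],s['contact_force'])"
```

```text
tcp_pos: [0.5657, 0.0131, 0.124]
contact_force: [-2.9, -1.1, 18.0]
[-0.15694412  1.18876254  0.02728847] [-2.88940844 -1.09180137 18.0282845 ]
```

```bash
python3 -m crank '[{"xyz":[0,0.015,0.01],"delta_rot":[0,0,0],"claw":0.85},{"xyz":[0,0.015,0.01],"delta_rot":[0,0,0],"claw":0.85}]' | grep -E "tcp|cont"; python3 -m crank '[{"xyz":[0,0,0.01],"delta_rot":[0,0,0],"claw":0.85},{"xyz":[0,0,0.01],"delta_rot":[0,0,0],"claw":0.85}]' | grep -E "tcp|cont"
```

```text
tcp_pos: [0.5656, 0.0131, 0.1237]
contact_force: [-1.4, -0.7, 16.2]
tcp_pos: [0.565, 0.0133, 0.1224]
contact_force: [-0.0, -1.1, 11.4]
```

```bash
python3 -m crank '[{"xyz":[0,0,0.01],"delta_rot":[0,0,0],"claw":0.85},{"xyz":[0,0,0.01],"delta_rot":[0,0,0],"claw":0.85}]' | grep -E "time|tcp|cont"
```

```text
time_s: 38.7
tcp_pos: [0.565, 0.0132, 0.1223]
contact_force: [-1.0, -0.5, 15.1]
```

Snap felt: the tool dropped 1.3 mm and the force fell from 16 to 11 N, then the insert was rigid. Lifting off and returning the pusher.

```bash
python3 -m crank '[{"xyz":[0,0,-0.1],"delta_rot":[0,0,0],"claw":0.85},{"xyz":[0,0,-0.3],"delta_rot":[0,0,0],"claw":0.85},{"xyz":[0,0,-1],"delta_rot":[0,0,0],"claw":0.85},{"xyz":[0,0,-2],"delta_rot":[0,0,0],"claw":0.85},{"xyz":[0,0,-2.3],"delta_rot":[0,0,0],"claw":0.85},{"xyz":[0,0,-2.3],"delta_rot":[0,0,0],"claw":0.85}]'; python3 -c "
from h import *
to(.459,.2199,.0375)"
```

```text
time_s: 39.45
tcp_pos: [0.5631, 0.0131, 0.1892]
eef_rot: [-180.0, 0.0, -90.0]
contact_force: [0.0, -0.2, -1.0]
gripper_width: 0.0271
gripper_force: 56.1
at [0.5631 0.0131 0.1892] [-1.7998e+02  3.0000e-02 -8.9960e+01] t 39.45 F [ 0.02 -0.24 -1.  ] shift [-6.893  3.466  5.059]
```

```bash
python3 -m crank '[{"xyz":[-0.5,0.25,0],"delta_rot":[0,0,0],"claw":0.85},{"xyz":[-1.6,0.8,0],"delta_rot":[0,0,0],"claw":0.85},{"xyz":[-2.9,1.5,0],"delta_rot":[0,0,0],"claw":0.85},{"xyz":[-4.2,2.1,0],"delta_rot":[0,0,0],"claw":0.85},{"xyz":[-5.5,2.8,0.4],"delta_rot":[0,0,0],"claw":0.85},{"xyz":[-6.5,3.3,1.2],"delta_rot":[0,0,0],"claw":0.85},{"xyz":[-6.89,3.47,2.4],"delta_rot":[0,0,0],"claw":0.85},{"xyz":[-6.89,3.47,3.6],"delta_rot":[0,0,0],"claw":0.85},{"xyz":[-6.89,3.47,4.6],"delta_rot":[0,0,0],"claw":0.85},{"xyz":[-6.89,3.47,4.95],"delta_rot":[0,0,0],"claw":0.85},{"xyz":[-6.89,3.47,5.06],"delta_rot":[0,0,0],"claw":0.85},{"xyz":[-6.89,3.47,5.06],"delta_rot":[0,0,0],"claw":0.85}]'; python3 -m crank '[{"xyz":[0,0,0.04],"delta_rot":[0,0,0],"claw":0.85},{"xyz":[0,0,0.08],"delta_rot":[0,0,0],"claw":0.85},{"xyz":[0,0,0.12],"delta_rot":[0,0,0],"claw":0.85},{"xyz":[0,0,0.12],"delta_rot":[0,0,0],"claw":0.85}]'; python3 - <<'E'
from h import *
T,S=cam("top"),cam("scene")
for a in(.01,-.05): print(fit([T,S],(.565,.015,.0915,0.01,a)))
E
```

```text
time_s: 40.95
tcp_pos: [0.4592, 0.22, 0.0381]
eef_rot: [-180.0, 0.0, -89.9]
contact_force: [0.4, -0.4, -2.2]
gripper_width: 0.0274
gripper_force: 56.1
time_s: 41.45
tcp_pos: [0.4588, 0.2195, 0.0338]
eef_rot: [-180.0, 0.0, -89.9]
contact_force: [0.2, -0.5, -1.3]
gripper_width: 0.0272
gripper_force: 56.1
(array([0.5597, 0.017 , 0.1289]), array([-0. , 17.3]), np.float64(3.5803289467885113))
(array([0.5599, 0.0169, 0.1265]), array([-0.6, 16.5]), np.float64(3.6055175882660904))
```

```bash
python3 -m crank '[{"xyz":[0,0,0.02],"delta_rot":[0,0,0],"claw":0.85},{"xyz":[0,0,0.03],"delta_rot":[0,0,0],"claw":0.85},{"xyz":[0,0,0.03],"delta_rot":[0,0,0],"claw":0.85}]'|grep -E "tcp|cont";python3 -m crank '[{"xyz":[0,0,0.02],"delta_rot":[0,0,0],"claw":0.85},{"xyz":[0,0,0.02],"delta_rot":[0,0,0],"claw":0.85}]'|grep -E "tcp|cont"
```

```text
tcp_pos: [0.4588, 0.2196, 0.0329]
contact_force: [1.2, -0.7, -1.9]
tcp_pos: [0.4588, 0.2196, 0.0322]
contact_force: [0.5, 0.2, -1.0]
```

```bash
python3 -m crank '[{"xyz":[0,0,0.02],"delta_rot":[0,0,0],"claw":0.85},{"xyz":[0,0,0.02],"delta_rot":[0,0,0],"claw":0.85}]'|grep -E "tcp|cont"; python3 -m crank '[{"xyz":[0,0,0.02],"delta_rot":[0,0,0],"claw":0.85},{"xyz":[0,0,0.02],"delta_rot":[0,0,0],"claw":0.85}]'|grep -E "tcp|cont"
```

```text
tcp_pos: [0.4588, 0.2196, 0.0317]
contact_force: [-0.4, -0.3, -1.6]
tcp_pos: [0.4588, 0.2195, 0.031]
contact_force: [-0.7, -0.2, -1.0]
```

```bash
python3 -m crank '[{"xyz":[0,0,0.02],"delta_rot":[0,0,0],"claw":0.85},{"xyz":[0,0,0.02],"delta_rot":[0,0,0],"claw":0.85}]'|grep -E "tcp|cont"; python3 -m crank '[{"xyz":[0,0,0.02],"delta_rot":[0,0,0],"claw":0.85},{"xyz":[0,0,0.02],"delta_rot":[0,0,0],"claw":0.85}]'|grep -E "tcp|cont"
```

```text
tcp_pos: [0.4589, 0.2197, 0.031]
contact_force: [-1.5, -0.9, 4.9]
tcp_pos: [0.4589, 0.2196, 0.0309]
contact_force: [-4.4, -1.6, 12.9]
```

Foot is down at TCP z = 0.031. Easing off, opening, and rising well clear.

```bash
python3 -m crank '[{"xyz":[0,0,-0.035],"delta_rot":[0,0,0],"claw":0.85},{"xyz":[0,0,-0.035],"delta_rot":[0,0,0],"claw":0.7},{"xyz":[0,0,-0.035],"delta_rot":[0,0,0],"claw":0.5},{"xyz":[0,0,-0.035],"delta_rot":[0,0,0],"claw":0.3},{"xyz":[0,0,-0.035],"delta_rot":[0,0,0],"claw":0.1},{"xyz":[0,0,-0.035],"delta_rot":[0,0,0],"claw":0},{"xyz":[0,0,-0.035],"delta_rot":[0,0,0],"claw":0},{"xyz":[0,0,-0.6],"delta_rot":[0,0,0],"claw":0},{"xyz":[0,0,-2],"delta_rot":[0,0,0],"claw":0},{"xyz":[0,0,-4],"delta_rot":[0,0,0],"claw":0},{"xyz":[0,0,-5.5],"delta_rot":[0,0,0],"claw":0},{"xyz":[-1,0,-5.5],"delta_rot":[0,0,0],"claw":0},{"xyz":[-2.5,0,-5.5],"delta_rot":[0,0,0],"claw":0},{"xyz":[-4,0,-5.5],"delta_rot":[0,0,0],"claw":0},{"xyz":[-4.5,0,-5.5],"delta_rot":[0,0,0],"claw":0},{"xyz":[-4.5,0,-5.5],"delta_rot":[0,0,0],"claw":0}]'; python3 - <<'E'
from h import *
# compare insert ring and pusher edges numerically
from itertools import product
for n in("top","scene"):
    c=cam(n); cv2.imwrite(f"pics/{n}_end.png",c["img"]); g=c["img"][:,:,1].astype(np.float32)
    def edge(x,y,z,tx,ty,d=.056):
        M=Ro.from_euler("xy",[tx,ty],degrees=True).as_matrix(); q=circ(0,0,0,d)
        P=proj(c,q@M.T+[x,y,z]);m=P.mean(0)
        s=lambda k:cv2.remap(g,*(np.hsplit((m+(P-m)*(1+k/np.linalg.norm(P-m,axis=1,keepdims=True))).astype(np.float32),2)),cv2.INTER_LINEAR)[:,0]
        return np.mean(s(-1.)-s(1.))
    A=np.arange(-.003,.0031,.001)
    for z in(.0915,.0985):
        G=sorted(((edge(.5645+a,.0148+b,z,t,w),a,b,t,w) for a,b,t,w in product(A,A,(-8,-4,0,4,8),(-8,-4,0,4,8))),reverse=True)[:3]
        print(n,z,*[np.round(q,4) for q in G])
    # pusher: does the present patch match the initial one?
    u,v=proj(c,[(.46,.22,.046)])[0].astype(int); o=cv2.imread(f"pics/{n}0.png")
    R=cv2.matchTemplate(c["img"][v-30:v+30,u-30:u+30],o[v-22:v+22,u-22:u+22],cv2.TM_CCOEFF_NORMED); print("pusher",cv2.minMaxLoc(R)[1::2])
    D=cv2.absdiff(c["img"],o).max(2); print("changed boxes",[tuple(s[:5]) for s in cv2.connectedComponentsWithStats((cv2.blur(D,(5,5))>25).astype(np.uint8))[2][1:] if s[4]>60])
E
```

```text
time_s: 45.18
tcp_pos: [0.4584, 0.3551, 0.1944]
eef_rot: [180.0, -0.0, -89.9]
contact_force: [-0.6, -0.3, -0.1]
gripper_width: 0.0877
gripper_force: 0.0
top 0.0915 [ 6.18651e+01 -1.00000e-03  1.00000e-03  4.00000e+00  4.00000e+00] [ 6.17371e+01 -1.00000e-03  1.00000e-03  0.00000e+00  4.00000e+00] [ 6.16451e+01 -1.00000e-03  1.00000e-03 -4.00000e+00  4.00000e+00]
top 0.0985 [ 6.10555e+01 -2.00000e-03  1.00000e-03  8.00000e+00  4.00000e+00] [ 6.06967e+01 -2.00000e-03  1.00000e-03  4.00000e+00  4.00000e+00] [ 6.05666e+01 -2.00000e-03  1.00000e-03  4.00000e+00  8.00000e+00]
pusher (0.982140839099884, (8, 9))
changed boxes [(np.int32(0), np.int32(220), np.int32(146), np.int32(148), np.int32(16628)), (np.int32(336), np.int32(221), np.int32(35), np.int32(33), np.int32(904)), (np.int32(498), np.int32(295), np.int32(31), np.int32(29), np.int32(698))]
scene 0.0915 [ 6.13514e+01 -1.00000e-03  0.00000e+00  0.00000e+00  0.00000e+00] [ 6.11947e+01 -1.00000e-03  0.00000e+00 -4.00000e+00  0.00000e+00] [ 6.0926e+01 -1.0000e-03  0.0000e+00  0.0000e+00 -4.0000e+00]
scene 0.0985 [ 6.1352e+01  3.0000e-03  1.0000e-03 -4.0000e+00 -4.0000e+00] [ 6.12486e+01  3.00000e-03  1.00000e-03  0.00000e+00 -4.00000e+00] [ 6.01527e+01  3.00000e-03  1.00000e-03 -4.00000e+00  0.00000e+00]
pusher (0.9820912480354309, (8, 8))
changed boxes [(np.int32(261), np.int32(0), np.int32(37), np.int32(75), np.int32(1231)), (np.int32(308), np.int32(0), np.int32(66), np.int32(95), np.int32(3254)), (np.int32(456), np.int32(0), np.int32(125), np.int32(204), np.int32(12804)), (np.int32(284), np.int32(23), np.int32(30), np.int32(20), np.int32(202)), (np.int32(0), np.int32(26), np.int32(48), np.int32(60), np.int32(1728)), (np.int32(170), np.int32(210), np.int32(23), np.int32(20), np.int32(375)), (np.int32(289), np.int32(236), np.int32(29), np.int32(26), np.int32(590))]
```

```bash
python3 -c "
from plant import job
print(job.close_job())"
```

```text
the job is handed in; nothing more can be done
None
```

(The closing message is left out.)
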